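# Slide the green chopping board onto the steel prep panel

### The arm

A 6-joint arm with a two-finger parallel gripper is mounted at the origin on the work surface. World frame = base frame: x ahead of the robot, y to its left, z up, the work surface at z = 0. Lengths are in mm, angles in degrees, forces in N, time in s.
With the tool pointing down it reaches from about 275 to 750 mm from the base axis. Payload 10.2 kg.
Tool frame: the origin (TCP) lies midway between the tips of the shut fingers; the grasp point (between the pads) lies 19 mm behind it (ctrl.grip_point_offset is the distance from the TCP to the grasp point, in mm); z points along the fingers, y is the line along which they close (so a half turn about z gives the same grasp; the last joint's range is limited). The gripper opens to 85 mm and grips with 20 to 120 N. Pads are 22 mm wide; open, the fingers measure 114 mm over their backs; the gripper's body (76 mm by 85 mm) begins 54 mm behind the grasp point. The pads swing forward as they close: fully open they stand 13 mm farther back than shut.
Start: joints at [58.304, 17.928, 85.812, -0, 76.261, -12.8], TCP at [170.036, 496.708, 231.294] pointing down, gripper open.
Joint ranges: [-168.41, 168.41], [-55.51, 124.54], [10.69, 146.95], [-70.63, 250.63], [1, 178], [-165.06, 165.06]. Speed limits (degrees/s): [136.94, 136.94, 172.46, 180, 180, 180].

### API

Orientations are given as [roll, pitch, yaw] about the fixed x, y, z axes, in that order (R = Rz(yaw) Ry(pitch) Rx(roll)).
In Python, from bench import ctrl gives the robot as it stands.
- The arm moves only by the tool carry_out, never from a script. Its argument "steps" is a list of rows, each an object of numbers: "dx", "dy", "dz": the shift along the tool's x, y, z in mm; "yaw": the turn about the tool's z in rad. A call has 1 to 5 rows; each row is the pose to reach, as a shift and turn from the pose commanded when the call began, along the tool's axes at that moment; what a row does not reach only later rows make up. A row lasts 1/8 s, in which the tool goes at most 62.5 mm and 10.7 degrees, less where a joint would pass 70% of its speed; a pose out of reach is approached as far as the arm can. A call with a gripper value outside its range is refused whole. "fingers" is the opening in per cent of the stroke, from 0 (shut) to 100 (fully open), set as the call begins (left out, the last holds). The fingers move at their own pace and stop on an object; "force" is the grip in N (left out, the last holds). Time passes only in rows, so rows that repeat a pose let the fingers close. It gives the time, the measured TCP pose, the force, the opening and the grip force at its end, in the units of the state.
- ctrl.sense(): the state, without advancing time (a new reading comes with each control period).
- ctrl.snapshot(name): name is "side" or "top"; returns a dict with "image" (420x560x3 uint8, red, green, blue), "depth" (420x560 float32, mm along the optical axis (not along the pixel's ray), 0 where there is no reading), "K" (3x3 intrinsics, pixels), "cam_to_world" (4x4, takes a point from camera to world coordinates). Camera axes: x right, y down, z forward; pixel columns grow to the right and rows downward; lengths in mm; the calibration is good to about 2 mm. A picture is of the moment at which its call begins.
- ctrl.sign_off(): hands the job in; it is judged then, once.
The state is a dict: "t": time; "joints": joint angles; "qvel": joint speeds; "tau": joint torques, N m; "ee_pos": TCP position; "orientation": TCP orientation; "ft_force": force on the tool from outside, world axes, zero at the start; "moment": the same for the moment, N m; "finger_gap": finger opening in mm; "finger_force": force on a finger pad.
Only numpy, scipy, OpenCV 4.12 (cv2) and the standard library are available. Lean on these libraries where they do the work, as an engineer would, in place of code of your own. Each camera call takes 0.05 s, during which the arm holds its last target. There are 200 camera calls.

### The job

Get ready to chop the vegetables: press down on the thin round green chopping board and slide it flat along the worktop, without lifting it, onto the middle of the square steel panel let into the worktop, so that it lies wholly on the steel with some border on every side. Leave the red board and the bowl of tomatoes where they are.

Things in the scene. Friction and masses are not known exactly. Their poses are not given: they have to be found in the camera images.
- green_board: Thin rigid round green plastic chopping board lying flat on the worktop, 170 mm across, 4 mm thick, 70 to 140 g. Origin: centre of its underside, z up. A dark slot is printed on its top near the rim (its +x); which way it points does not matter. Its underside slides easily on the worktop (friction about 0.3); fingertips grip its top better, so a press of 5 to 20 N near its centre drags it along. Starts to the left or to the right of the panel.
- red_board: Red chopping board of the same shape and size, lying flat on the other side of the panel. To be left alone.
- panel: Pale square of brushed metal with a thin dark seam round it, let flush into the dark blue worktop (no step, nothing to bump into), 210 mm by 210 mm. Origin: its centre, at worktop height (z = 0). Fixed, but elsewhere and turned a little each time.
- bowl: White bowl with three tomatoes, 150 mm across and 65 mm high, loose, standing beyond the panel (farther from the robot). Origin: centre of its underside. To be left alone.
Not all that is in view belongs to the job. There is more than one size of the green_board; the job needs the smaller.

How it is judged (in metres and radians):
At the end, for the whole second after the job is handed in: The green board lies flat and still, wholly on the steel panel: its centre within 20 mm of the panel's centre along each side of the panel; the red board and the bowl are within 20 mm of where they started (y of green_board in the frame of panel between -0.02 and 0.02 m and x of green_board in the frame of panel between -0.02 and 0.02 m and height (world z) of green_board below 0.004 m and angle between green_board's own z axis and vertical below 0.04 rad and linear speed of green_board below 0.01 m/s and distance of each of red_board, bowl from where it was at the start of the episode below 0.02 m); the robot touches nothing.
It fails at once if the green board is lifted more than 15 mm off the worktop (height (world z) of green_board above 0.015 m).
It fails at once if the green board is tipped up by more than 14 degrees (angle between green_board's own z axis and vertical above 0.25 rad).
It fails at once if the red board is moved more than 20 mm (distance of red_board from where it was at the start of the episode above 0.02 m).
It fails at once if the bowl is moved more than 20 mm (distance of bowl from where it was at the start of the episode above 0.02 m).
It also fails if it takes over 40 s, if anything falls off the work surface, if the arm or the gripper's body presses on something with over 40 N, if the wrist force passes 120 N, or if a joint passes its speed limit or range.

## Working session

There is one attempt and no reset: what is moved stays moved. The work goes in short steps, Python scripts to look and compute and a tool call to move; the robot and the scene stay as the last step left them, time stands still between calls to the robot, and variables do not carry over. Pictures are saved under pics/ and viewed, at most 10 in all, crops included, and the job is handed in when it is done.

Besides the shell and the picture viewer there is one more tool, called as name([rows], argument=value, ...), one row to a line, values as JSON. carry_out: Moves the arm, as the interface text tells. Its arguments: {"type":"object","properties":{"steps":{"type":"array"},"fingers":{"type":"number"},"force":{"type":"number"}},"required":["steps"]}

```bash
mkdir -p pics; ls; python3 - <<'E'
from bench import ctrl
import cv2,numpy as np
for n in("top","side"):
    s=ctrl.snapshot(n); cv2.imwrite(f"pics/{n}0.png",s["image"][:,:,::-1]); np.savez(f"{n}0.npz",**s)
    print(n,s["K"].tolist(),s["cam_to_world"].round(3).tolist())
print(ctrl.sense())
E
```

```text
pics
top [[543.5515366299747, 0.0, 282.5606101331952], [0.0, 543.5515366299747, 210.5126095160663], [0.0, 0.0, 1.0]] [[-0.014, -0.989, 0.149, 314.505], [-1.0, 0.013, -0.008, 12.504], [0.006, -0.149, -0.989, 1337.674], [0.0, 0.0, 0.0, 1.0]]
side [[480.91756902825244, 0.0, 284.65361733184386], [0.0, 480.91756902825244, 209.22701282507535], [0.0, 0.0, 1.0]] [[0.994, -0.041, 0.102, 391.052], [-0.108, -0.51, 0.854, -1135.511], [0.017, -0.859, -0.511, 721.675], [0.0, 0.0, 0.0, 1.0]]
{'t': 0.1, 'joints': array([ 5.83048598e+01,  1.79544685e+01,  8.58494116e+01, -2.62593834e-03,
        7.62621231e+01, -1.28013919e+01]), 'qvel': array([ 0.08721931, -0.0888445 , -0.16639179,  0.08558369, -0.14161412,
        0.16388685]), 'tau': array([ 3.21070220e-03, -4.12902761e+01, -2.60139978e+01, -9.61944193e-05,
        3.05697613e-03, -3.03179229e-05]), 'ee_pos': array([169.91036759, 496.49427263, 230.80972478]), 'orientation': array([-1.79935072e+02, -1.21377703e-02,  1.61106870e+02]), 'ft_force': array([-0.42776014, -0.15666746, -0.58667619]), 'moment': array([-0.03933748,  0.01627561, -0.03733564]), 'finger_force': 0.0, 'finger_gap': 85.0715254447941}
```

View pics/top0.png

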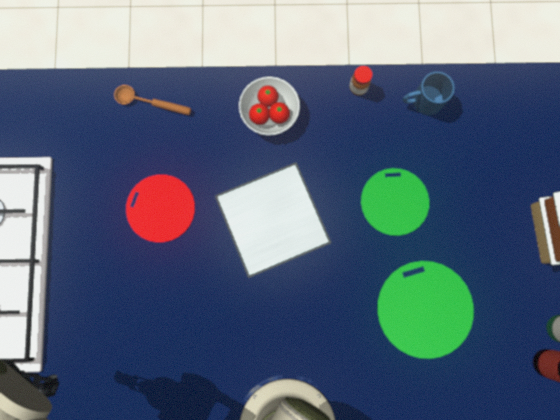

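View pics/side0.png

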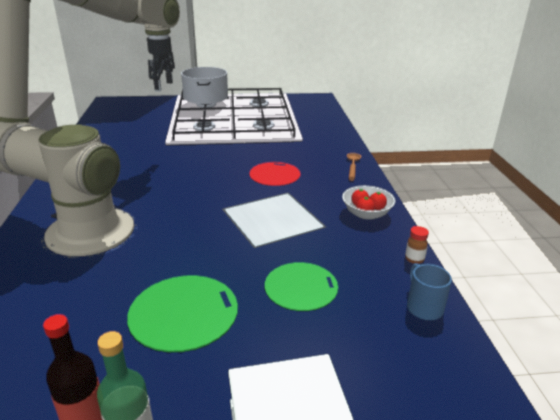

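The top view shows the small green board at about (395,202), the large one at (425,309), the panel at (273,220), the red board at (160,208) and the bowl at (269,106). In the side view the small green board is at (301,285) and the panel at (273,218). Next I measure these in both views.

```bash
cat > h.py <<'E'
import cv2,numpy as np
def ray(s,uv):
    T=s["cam_to_world"];d=T[:3,:3]@np.linalg.solve(s["K"],[uv[0],uv[1],1.]);return T[:3,3],d
def onto(s,uv,z):
    o,d=ray(s,uv);return o+d*(z-o[2])/d[2]
def tri(s1,u1,s2,u2):
    (a,d),(b,e)=ray(s1,u1),ray(s2,u2)
    t=np.linalg.lstsq(np.c_[d,-e],b-a,rcond=None)[0];p,q=a+t[0]*d,b+t[1]*e
    return (p+q)/2,np.linalg.norm(p-q)
def blobs(s,what,amin=800):
    h=cv2.cvtColor(s["image"],cv2.COLOR_RGB2HSV)
    lo,hi={"green":((45,120,80),(75,255,255)),"panel":((0,0,150),(179,50,255)),"red":((0,180,120),(8,255,255))}[what]
    c,_=cv2.findContours(cv2.inRange(h,lo,hi),cv2.RETR_EXTERNAL,cv2.CHAIN_APPROX_NONE)
    return [x for x in c if cv2.contourArea(x)>amin]
def world(s,c,z):
    return np.array([onto(s,p,z)[:2] for p in c[:,0]],np.float32)
E
python3 - <<'E'
from h import *
S={n:dict(np.load(n+"0.npz")) for n in("top","side")}
for n,s in S.items():
  for w,z in(("green",4),("red",4),("panel",0)):
    for c in blobs(s,w):
      W=world(s,c,z)
      if not(100<W[:,0].mean()<750 and abs(W[:,1].mean())<450):continue
      (cx,cy),r=cv2.minEnclosingCircle(W); print(n,w,"circ",round(cx),round(cy),"r",round(r),"rect",[np.round(v,1) for v in cv2.minAreaRect(W)])
# heights: triangulate ellipse-fit centres / panel corners (by world order)
def pt(s,w,xy):
    best=min(blobs(s,w),key=lambda c:np.hypot(*(world(s,c,2).mean(0)-xy)))
    (m,_)=cv2.minEnclosingCircle(world(s,best,2))[0],0
    T=np.linalg.inv(s["cam_to_world"]);p=s["K"]@(T@[*m,2,1])[:3];return p[:2]/p[2]
def px(n,w):
    s=S[n];return s
for w,xy in(("green",(520,-200)),("red",(500,250)),("panel",(480,30))):
    u=[pt(S[n],w,np.array(xy)) for n in("top","side")];p,e=tri(S["top"],u[0],S["side"],u[1]);print(w,p.round(1),round(e,1))
E
```

```text
top green circ 271 -339 r 117 rect [array([ 270.7, -339.5]), array([231.7, 232.3]), np.float64(43.2)]
top green circ 535 -277 r 86 rect [array([ 535.1, -277.9]), array([169.9, 169.2]), np.float64(89.2)]
top red circ 526 306 r 81 rect [array([525.8, 303.2]), array([157.2, 160.5]), np.float64(72.4)]
top panel circ 496 28 r 148 rect [array([495.8,  28.3]), array([213.3, 213.4]), np.float64(22.1)]
side green circ 270 -339 r 118 rect [array([ 270.1, -339.9]), array([231.2, 231.8]), np.float64(85.0)]
side green circ 534 -278 r 87 rect [array([ 535.1, -278.1]), array([171.4, 167.2]), np.float64(85.1)]
side panel circ 495 28 r 146 rect [array([495.4,  29.2]), array([214. , 215.6]), np.float64(22.0)]
green [ 534.6 -277.3    3.2] 1.0Traceback (most recent call last):
  File "<stdin>", line 17, in <module>
  File "<stdin>", line 11, in pt
ValueError: min() iterable argument is empty
```

Both views agree: the board is at (535,-278), 170 mm across, top about 3–4 mm high, and the panel is at (496,29), about 213 mm square. The slide is (-39.5,+306.5). I shut the fingers and travel there.

carry_out([
  {"dx": -30, "dy": -31},
  {"dx": -72, "dy": -74},
  {"dx": -114, "dy": -117},
  {"dx": -156, "dy": -160},
  {"dx": -198, "dy": -204},
], fingers=0)

```text
validation failed for argument at $.st...
```

carry_out([
  {"dx": -42, "dy": -43},
  {"dx": -84, "dy": -86},
  {"dx": -126, "dy": -129},
  {"dx": -168, "dy": -172},
  {"dx": -210, "dy": -215},
])

```text
validation failed for argument at $.st...
```

carry_out([
  {"dx": -42, "dy": -43},
  {"dx": -84, "dy": -86},
  {"dx": -126, "dy": -129},
  {"dx": -168, "dy": -172},
  {"dx": -188, "dy": -195},
])

```text
validation failed for argument at $.st...
```

carry_out([
  {"dx": -30, "dy": -31, "dz": 0, "yaw": 0},
  {"dx": -72, "dy": -74, "dz": 0, "yaw": 0},
  {"dx": -114, "dy": -117, "dz": 0, "yaw": 0},
  {"dx": -156, "dy": -160, "dz": 0, "yaw": 0},
  {"dx": -198, "dy": -204, "dz": 0, "yaw": 0},
], fingers=0)

```text
t: 0.72
ee_pos: [291.6, 237.9, 231.2]
orientation: [180.0, 0.0, 161.1]
ft_force: [0.3, 1.3, 0.4]
finger_gap: -0.5
finger_force: 0.0
```

carry_out([
  {"dx": -42, "dy": -43, "dz": 0, "yaw": 0},
  {"dx": -84, "dy": -86, "dz": 0, "yaw": 0},
  {"dx": -126, "dy": -129, "dz": 0, "yaw": 0},
  {"dx": -168, "dy": -172, "dz": 0, "yaw": 0},
  {"dx": -210, "dy": -215, "dz": 0, "yaw": 0},
])

```text
t: 1.35
ee_pos: [420.8, -33.9, 231.3]
orientation: [180.0, 0.0, 161.1]
ft_force: [1.2, 0.2, 0.3]
finger_gap: -0.0
finger_force: 0.0
```

carry_out([
  {"dx": -42, "dy": -43, "dz": 0, "yaw": 0},
  {"dx": -84, "dy": -86, "dz": 30, "yaw": 0},
  {"dx": -126, "dy": -129, "dz": 60, "yaw": 0},
  {"dx": -168, "dy": -172, "dz": 90, "yaw": 0},
  {"dx": -188, "dy": -195, "dz": 120, "yaw": 0},
])

```text
t: 1.98
ee_pos: [535.7, -279.4, 110.2]
orientation: [-180.0, 0.0, 161.1]
ft_force: [-0.1, -0.0, 0.2]
finger_gap: 0.0
finger_force: 0.0
```

carry_out([
  {"dx": 0, "dy": 0, "dz": 40, "yaw": 0},
  {"dx": 0, "dy": 0, "dz": 75, "yaw": 0},
  {"dx": 0, "dy": 0, "dz": 95, "yaw": 0},
  {"dx": 0, "dy": 0, "dz": 100, "yaw": 0},
  {"dx": 0, "dy": 0, "dz": 101, "yaw": 0},
])

```text
t: 2.6
ee_pos: [535.2, -277.3, 10.7]
orientation: [-180.0, 0.0, 161.1]
ft_force: [-0.1, -0.0, 0.1]
finger_gap: 0.1
finger_force: 0.0
```

carry_out([
  {"dx": 0, "dy": 0, "dz": 1, "yaw": 0},
  {"dx": 0, "dy": 0, "dz": 2, "yaw": 0},
  {"dx": 0, "dy": 0, "dz": 3, "yaw": 0},
  {"dx": 0, "dy": 0, "dz": 4, "yaw": 0},
  {"dx": 0, "dy": 0, "dz": 4, "yaw": 0},
])

```text
t: 3.22
ee_pos: [535.1, -277.2, 6.3]
orientation: [180.0, -0.0, 161.1]
ft_force: [-0.3, 0.7, -0.0]
finger_gap: -0.2
finger_force: 0.0
```

carry_out([
  {"dx": 0, "dy": 0, "dz": 0.7, "yaw": 0},
  {"dx": 0, "dy": 0, "dz": 1.4, "yaw": 0},
  {"dx": 0, "dy": 0, "dz": 2, "yaw": 0},
  {"dx": 0, "dy": 0, "dz": 2.5, "yaw": 0},
  {"dx": 0, "dy": 0, "dz": 2.5, "yaw": 0},
])

```text
t: 3.85
ee_pos: [535.1, -277.2, 4.1]
orientation: [-180.0, 0.0, 161.1]
ft_force: [-0.9, 1.3, 4.0]
finger_gap: -0.2
finger_force: 2.1
```

Contact with 4 N at z=4.1, so I press a little more.

carry_out([
  {"dx": 0, "dy": 0, "dz": 0.4, "yaw": 0},
  {"dx": 0, "dy": 0, "dz": 0.8, "yaw": 0},
  {"dx": 0, "dy": 0, "dz": 0.8, "yaw": 0},
])

```text
t: 4.22
ee_pos: [535.4, -277.4, 4.1]
orientation: [-180.0, 0.1, 161.1]
ft_force: [-3.1, 2.0, 10.1]
finger_gap: -0.2
finger_force: 5.3
```

carry_out([
  {"dx": 2, "dy": 4, "dz": 0.2, "yaw": 0},
  {"dx": 6, "dy": 12, "dz": 0.2, "yaw": 0},
  {"dx": 11, "dy": 22, "dz": 0.2, "yaw": 0},
  {"dx": 16, "dy": 32, "dz": 0.2, "yaw": 0},
  {"dx": 20, "dy": 40, "dz": 0.2, "yaw": 0},
])

```text
t: 4.85
ee_pos: [530.1, -233.7, 4.1]
orientation: [-179.9, 0.2, 161.1]
ft_force: [0.4, -2.5, 7.9]
finger_gap: 0.1
finger_force: 3.8
```

```bash
cat > look.py <<'E'
from bench import ctrl
from h import *
for n in("side","top"):
    s=ctrl.snapshot(n); cv2.imwrite(f"pics/{n}_last.png",s["image"][:,:,::-1])
    for w,z in(("green",4),):
      for c in blobs(s,w):
        W=world(s,c,z)
        if W[:,0].mean()<380: continue
        c0,r=cv2.minEnclosingCircle(W); print(n,w,np.round(c0,1),round(r,1),np.round(cv2.minAreaRect(W)[0],1))
q=ctrl.sense();print(q["t"],q["ee_pos"].round(1),q["ft_force"].round(1))
E
python3 look.py
```

```text
side green [ 528.1 -235.4] 86.7 [ 529.1 -237.5]
4.95 [ 530.  -232.9    4.1] [-0.4  3.4 10.4]
```

The board follows with no slip. I continue with about 117/237 to go.

carry_out([
  {"dx": 5, "dy": 10, "dz": 0.1, "yaw": 0},
  {"dx": 13, "dy": 26, "dz": 0.1, "yaw": 0},
  {"dx": 22, "dy": 45, "dz": 0.1, "yaw": 0},
  {"dx": 31, "dy": 63, "dz": 0.1, "yaw": 0},
  {"dx": 39, "dy": 79, "dz": 0.1, "yaw": 0},
])

```text
t: 5.58
ee_pos: [519.1, -146.1, 4.1]
orientation: [-179.9, 0.3, 161.1]
ft_force: [0.2, -3.6, 8.5]
finger_gap: -0.0
finger_force: 4.5
```

carry_out([
  {"dx": 9, "dy": 18, "dz": 0.1, "yaw": 0},
  {"dx": 18, "dy": 36, "dz": 0.1, "yaw": 0},
  {"dx": 27, "dy": 54, "dz": 0.1, "yaw": 0},
  {"dx": 35, "dy": 71, "dz": 0.1, "yaw": 0},
  {"dx": 39, "dy": 79, "dz": 0.1, "yaw": 0},
])

```text
t: 6.2
ee_pos: [508.1, -58.4, 4.0]
orientation: [-180.0, 0.3, 161.2]
ft_force: [0.2, -3.6, 10.4]
finger_gap: 0.3
finger_force: 5.3
```

```bash
python3 look.py
```

```text
side green [506.8 -64.7] 84.7 [507.7 -67.4]
6.3 [507.9 -57.8   4. ] [ 0.1  3.6 13.5]
```

carry_out([
  {"dx": 5, "dy": 10, "dz": 0, "yaw": 0},
  {"dx": 13, "dy": 26, "dz": 0, "yaw": 0},
  {"dx": 22, "dy": 45, "dz": 0, "yaw": 0},
  {"dx": 31, "dy": 63, "dz": 0, "yaw": 0},
  {"dx": 36, "dy": 73, "dz": 0, "yaw": 0},
])

```text
t: 6.92
ee_pos: [497.7, 22.6, 4.0]
orientation: [-180.0, 0.3, 161.2]
ft_force: [1.3, -5.3, 10.5]
finger_gap: 0.2
finger_force: 5.8
```

carry_out([
  {"dx": 2, "dy": 4, "dz": 0, "yaw": 0},
  {"dx": 3, "dy": 6, "dz": 0, "yaw": 0},
  {"dx": 3, "dy": 6, "dz": 0, "yaw": 0},
])

```text
t: 7.3
ee_pos: [496.9, 28.8, 4.0]
orientation: [180.0, 0.3, 161.1]
ft_force: [0.8, -0.6, 12.1]
finger_gap: -0.1
finger_force: 6.2
```

```bash
python3 look.py
```

```text
side green [495.9  24.4] 82.0 [495.7  24.5]
7.4 [496.9  28.8   4. ] [ 0.8 -0.8 12.6]
```

View pics/side_last.png

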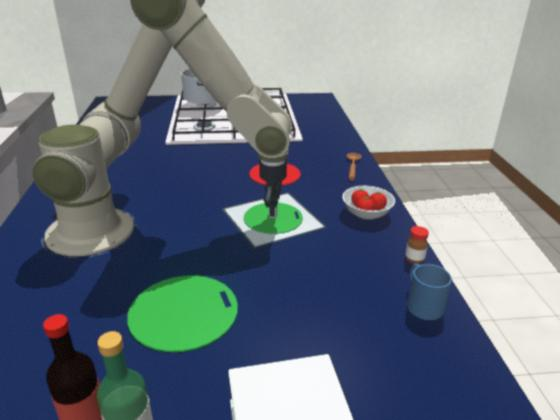

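The side view shows the green board centred at about (273,218) on the panel, with a steel border all round. I lift off and move aside so the top view is clear.

carry_out([
  {"dx": 0, "dy": 0, "dz": -1, "yaw": 0},
  {"dx": 0, "dy": 0, "dz": -3, "yaw": 0},
  {"dx": 0, "dy": 0, "dz": -15, "yaw": 0},
  {"dx": 0, "dy": 0, "dz": -50, "yaw": 0},
  {"dx": 0, "dy": 0, "dz": -100, "yaw": 0},
])

```text
t: 8.02
ee_pos: [494.4, 29.3, 103.5]
orientation: [-180.0, -0.1, 161.1]
ft_force: [0.7, 0.4, 0.0]
finger_gap: 0.2
finger_force: 0.0
```

carry_out([
  {"dx": 0, "dy": -30, "dz": -40, "yaw": 0},
  {"dx": 0, "dy": -75, "dz": -80, "yaw": 0},
  {"dx": 0, "dy": -125, "dz": -100, "yaw": 0},
  {"dx": 0, "dy": -175, "dz": -100, "yaw": 0},
  {"dx": 0, "dy": -225, "dz": -100, "yaw": 0},
])

```text
t: 8.65
ee_pos: [421.5, -185.0, 203.5]
orientation: [-180.0, 0.1, 161.1]
ft_force: [0.5, 0.1, -0.2]
finger_gap: -0.2
finger_force: 0.0
```

carry_out([
  {"dx": 0, "dy": -40, "dz": 0, "yaw": 0},
  {"dx": 0, "dy": -80, "dz": 0, "yaw": 0},
  {"dx": 0, "dy": -100, "dz": 0, "yaw": 0},
  {"dx": 0, "dy": -100, "dz": 0, "yaw": 0},
])

```text
t: 9.15
ee_pos: [389.4, -278.9, 202.9]
orientation: [-180.0, 0.0, 161.0]
ft_force: [0.8, 0.3, 0.5]
finger_gap: -0.1
finger_force: 0.0
```

```bash
python3 look.py
```

```text
side green [495.4  24.4] 81.9 [495.3  24.5]
top green [495.9  27.6] 82.8 [496.3  27.5]
9.25 [ 390.  -277.6  202.8] [ 0.5  0.6 -0.6]
```

View pics/top_last.png

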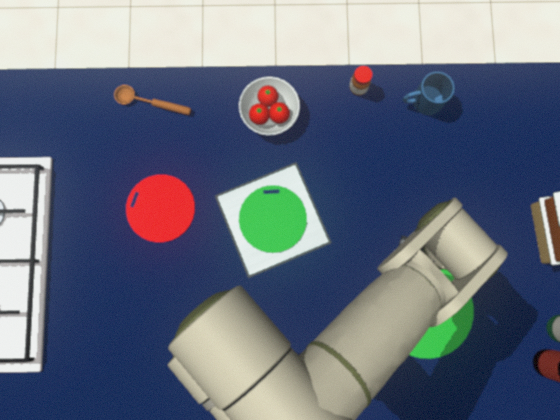

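The top view shows the green board at (273,219) in the middle of the panel, within about 2–4 mm. The red board (160,208) and the bowl (269,106) have not moved, and the arm is clear.

```bash
python3 -c "
from bench import ctrl
print(ctrl.sign_off())"
```

```text
the job is handed in; nothing more can be done
None
```

The job is handed in: the small green board lies flat on the steel panel within about 4 mm of its centre, and the red board and bowl have not moved; the hand-in gave no verdict.

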